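# Ease the wedge out from under the print press panel

### The arm

A 6-joint arm with a two-finger parallel gripper is mounted at the origin on the work surface. World frame = base frame: x ahead of the robot, y to its left, z up, the work surface at z = 0. Lengths are in mm, angles in rad, forces in N, time in s.
With the tool pointing down it reaches from about 400 to 925 mm from the base axis. Payload 12.5 kg.
Tool frame: the origin (TCP) lies between the finger pads; the fingertips stand 19 mm ahead of it and the grasp point (between the pads) is the TCP (r.tip_extent is the distance from the TCP to the fingertips, in mm); z points along the fingers, x is the direction in which the jaws open and shut, and the axes are right-handed (so a half turn about z gives the same grasp; the last joint's range is limited). The gripper opens to 95 mm and grips with 3 to 60 N. Pads are 20 mm wide; open, the fingers measure 119 mm over their backs; the gripper's body (75 mm by 180 mm) begins 59 mm behind the grasp point.
Start: joints at [1.019, 0.491, 1.559, -0, 1.092, -0.106], TCP at [269.473, 563.94, 233.661] pointing down, gripper open.
Joint ranges: [-3.1, 3.1], [-0.84, 2.19], [0.05, 2.79], [-1.13, 4.28], [0.06, 2.93], [-2.69, 2.69]. Speed limits (rad/s): [2.22, 2.22, 2.79, 3.14, 3.14, 3.14].

### API

Orientations are given as a unit quaternion [x, y, z, w].
In Python, from plant import r, solver, get_obs, imaging gives the robot as it stands. Calls block until the motion is done:
- r.move_pose(position, orientation): joint-space move of the TCP to a pose.
- r.movel(position, v=150, orientation=None, guard=None): straight line of the TCP; orientation=None keeps the orientation; v is the mean speed in mm/s. With guard (N) it stops when the force on the tool has changed by that much, and returns True; else False.
- r.movej(angles): joint-space move.
- r.move_gripper(opening): finger opening in mm; the grip force is fixed at half the most; returns when the fingers have stopped.
- r.hold(seconds).
- solver.inverse_kinematics(position, orientation): joint angles nearest the present ones, or None.
- get_obs(): the state.
- imaging.read_camera(name): name is "side" or "top"; returns a dict with "img" (480x640x3 uint8, red, green, blue), "range_z" (480x640 float32, mm along the optical axis (not along the pixel's ray), 0 where there is no reading), "fx", "fy", "cx", "cy" (pixels), "rvec" (rotation vector, rad) and "tvec" (3), from world to camera coordinates, as OpenCV has them. Camera axes: x right, y down, z forward; pixel columns grow to the right and rows downward; lengths in mm; the calibration is good to about 2 mm. A picture is of the moment at which its call begins.
A pose or a line that the arm cannot do raises r.PlanningError and nothing moves.
- r.finish_job(): hands the job in, once; it reports no verdict.
The state is a dict: "time": time; "q": joint angles; "qd": joint speeds; "tau": joint torques, N m; "tool_pos": TCP position; "tool_rot": TCP orientation; "wrist_force": force on the tool from outside, world axes, zero at the start; "torque": the same for the moment, N m; "opening": finger opening in mm.
Only numpy, scipy, OpenCV 4.12 (cv2) and the standard library are available. Lean on these libraries where they do the work, as an engineer would, in place of code of your own. Each camera call takes 0.05 s, during which the arm holds its last target. There are 200 camera calls.

### The job

The heavy hinged panel of the print press is propped up at its front edge by a wooden wedge. Work that wedge straight back out toward the front, bit by bit in small tugs, so that the panel comes down gradually on it and does not drop, until the panel is fully shut. Leave the wedge standing on its flat underside on the bench in front of the panel, clear of it by about a finger's width or more, and leave the spare wedge where it lies.

Things in the scene. Friction and masses are not known exactly. Their poses are not given: they have to be found in the camera images.
- wedge: The wedge to pull: light wood, 90 g, 150 long x 36 wide, thin end under the panel. Origin: centre of the flat underside, on the bench; x to the thin end, z up. 2 mm thick at x=+75, sloping up to 26 at x=-30, then 26 to the blunt end, x=-75. On it stands a grip block, 26 (x) x 30 (y), centred at x=-55, y=0, from 26 to 62 mm up: pinch its 30 mm width from above. Friction holds it when let go.
- spare: A second wedge of the same shape, wood and origin, lying unused on the bench 220 to 250 mm to the left or the right of the line through the middle of the panel, in front of it, under nothing. Not to be moved.
- panel: The panel: plywood with two dark steel bars on top, 340 wide x 220 deep x 18 thick, about 1.4 kg, hinged at its far edge on a rail screwed to the bench; falls freely if unsupported. Origin: middle of its lower front edge, 2 mm above the bench when shut, about 21 at the start (tilted up 0.09 rad); x back towards the hinge, y along the edge to the left. The wedge comes out along -x (level).
- wedge_tip (a point): The middle of the wedge's thin end on its underside (75 mm from the wedge's origin along its x). It starts about 85 mm under the panel, so the wedge must travel back about 85 mm to be out from under it, plus the clearance. It lies within 90 mm of the middle of the panel, either side. The pull takes about 4 to 15 N.
Things that resemble listed ones, but are neither listed nor needed, are in the scene too. What is shaped like the wedge but blue or orange is not meant.

How it is judged:
By the outcome, as a careful person would: the job done as asked, in the order asked, and still so for the second after the job is handed in, with the robot touching nothing.
It also fails if it takes over 35 s, if anything falls off the work surface, if the arm or the gripper's body presses on something with over 40 N, if the wrist force passes 120 N, or if a joint passes its speed limit or range.

## Working session

There is one attempt and no reset: what is moved stays moved. The work goes in short steps, each a Python script; the robot and the scene stay as the last script left them, time stands still between calls to the robot, and variables do not carry over. Pictures are saved under pics/ and viewed, about 8 in all and at most 12, crops included, and the job is handed in when it is done.

```bash
mkdir -p pics; ls; cat > h.py <<'E'
import numpy as np, cv2
from plant import r, solver, get_obs, imaging
def cam(n):
    d=imaging.read_camera(n); R=cv2.Rodrigues(np.array(d["rvec"],float))[0]; t=np.array(d["tvec"],float).ravel()
    z=d["range_z"].astype(float); v,u=np.mgrid[:480,:640]
    P=np.stack([(u-d["cx"])/d["fx"]*z,(v-d["cy"])/d["fy"]*z,z],-1)
    W=(P-t)@R; W[z==0]=np.nan
    return d["img"],W
def save(n,img): cv2.imwrite("pics/"+n,img[...,::-1])
E
python3 - <<'E'
from h import *
for n in("top","side"):
    i,W=cam(n); save(n+"0.png",i); np.savez(n+"0.npz",i=i,W=W)
print(get_obs())
E
```

```text
pics
{'time': 0.1, 'q': array([ 1.01945028e+00,  4.91481622e-01,  1.55942835e+00,  2.16559308e-05,
        1.09169255e+00, -1.05585747e-01]), 'qd': array([-0.00108526, -0.00082083, -0.0015524 ,  0.00037391,  0.00105993,
        0.00081836]), 'tau': array([ 1.73257333e-03, -6.13625765e+01, -2.58604914e+01,  6.93385187e-02,
        4.70797322e-02, -1.11124016e-04]), 'tool_pos': array([269.3197007 , 563.75999088, 233.11742521]), 'tool_rot': array([ 8.45917450e-01,  5.33313616e-01, -4.57371682e-04,  2.14154895e-04]), 'wrist_force': array([ 0.69717609, -0.76768672,  0.11363821]), 'torque': array([-0.01428804, -0.0316743 ,  0.00078619]), 'opening': 95.02763190246507}
```

View pics/top0.png

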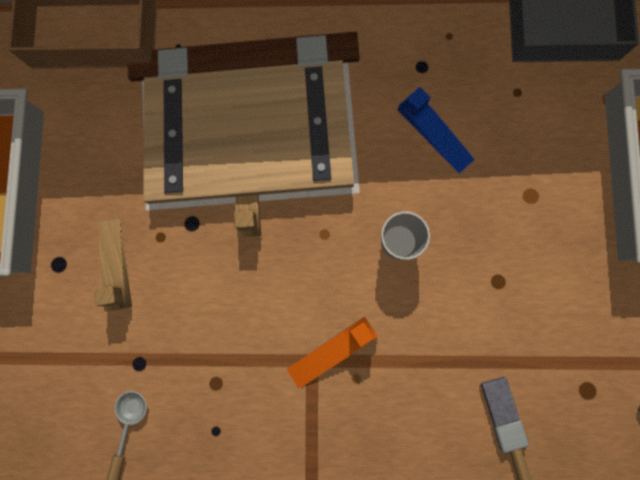

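View pics/side0.png

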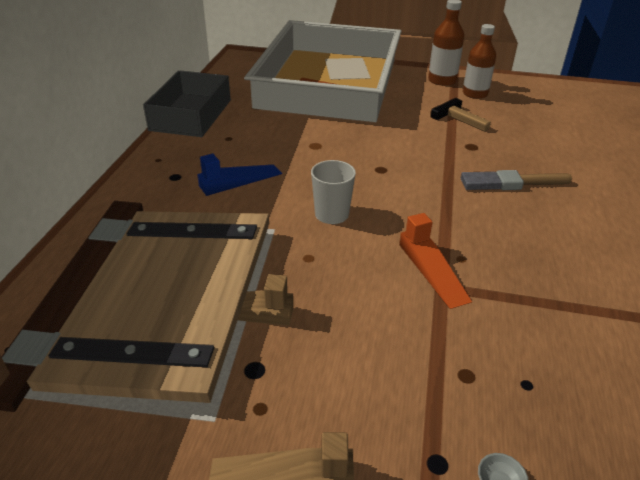

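The top view shows the panel's front edge running from about (145,197) to (353,183). The wedge's grip block is at (246,215), the spare at (110,265), and the cup at (405,237), well clear. Next I'll measure these.

```bash
python3 - <<'E'
from h import *
f=np.load("top0.npz");W=f["W"]
np.set_printoptions(precision=1,suppress=True)
for u,v in[(150,190),(250,183),(345,178),(160,90),(335,80),(246,215),(105,296),(112,235)]: print((u,v),W[v,u])
def blob(W,u0,u1,v0,v1,z0,z1):
    P=W[v0:v1,u0:u1].reshape(-1,3); P=P[(P[:,2]>z0)&(P[:,2]<z1)]
    b=cv2.minAreaRect(P[:,:2].astype(np.float32)); print(len(P),P.mean(0),P.min(0),P.max(0),b,cv2.boxPoints(b).ravel()); return P
blob(W,225,275,202,240,56,70)   # block top
blob(W,90,125,280,312,56,70)
# panel: rect of top points
P=W[60:205,140:360].reshape(-1,3);P=P[(P[:,2]>15)&(P[:,2]<60)]
b=cv2.minAreaRect(P[:,:2].astype(np.float32));print(b,cv2.boxPoints(b).ravel())
# front edge per column: lowest row with z>30
E=[]
for u in list(range(155,232,4))+list(range(270,345,4)):
    v=[v for v in range(170,205) if W[v,u,2]>30]
    if v: E.append(W[max(v),u])
E=np.array(E); c=np.polyfit(E[:,1],E[:,0],1); print("edge",c,E[[0,-1]],(E[:,0]-np.polyval(c,E[:,1])).std())
s=np.load("side0.npz")["W"]
blob(s,255,300,268,312,56,70)
E
python3 - <<'E'
import cv2,numpy as np
i=cv2.imread("pics/top0.png")[170:260,190:310];cv2.imwrite("pics/crop0.png",cv2.resize(i,None,fx=6,fy=6,interpolation=2))
E
```

```text
(150, 190) [691.1 272.7  38. ]
(250, 183) [701.6 109.8  39.2]
(345, 178) [708.9 -42.8  39.6]
(160, 90) [867.8 269.5  23.2]
(335, 80) [881.9 -27.1  22.6]
(246, 215) [645.1 110.9  63.5]
(105, 296) [520.  324.8  63.8]
(112, 235) [621.2 342.1  11.2]
332 [638.7 114.7  61.9] [625.2  99.8  56.1] [652.  130.4  66.5] ((638.9794311523438, 115.23068237304688), (25.987348556518555, 30.489273071289062), 4.608485221862793) [624.8 129.4 627.3  99.  653.2 101.1 650.7 131.5]
344 [519.6 326.4  62. ] [504.8 309.8  56.8] [533.8 343.5  66.6] ((519.7609252929688, 327.1412353515625), (25.96446418762207, 31.178863525390625), 10.925725936889648) [504.1 340.  510.  309.4 535.5 314.3 529.6 344.9]
((797.0653076171875, 126.69922637939453), (367.3101806640625, 254.8666229248047), 89.4866714477539) [668.  -55.8 922.8 -58.1 926.1 309.2 671.3 311.5]
edge [ -0.1 694.4] [[673.9 265.3  33. ]
 [697.3 -38.1  33.4]] 0.2823056402488499
368 [639.4 116.5  61.1] [626.3  98.4  56. ] [653.2 131.3  63.9] ((639.78857421875, 114.69113159179688), (26.212688446044922, 32.26559066772461), 3.049945592880249) [625.8 130.1 627.6  97.9 653.7  99.3 652.  131.5]
```

View pics/crop0.png

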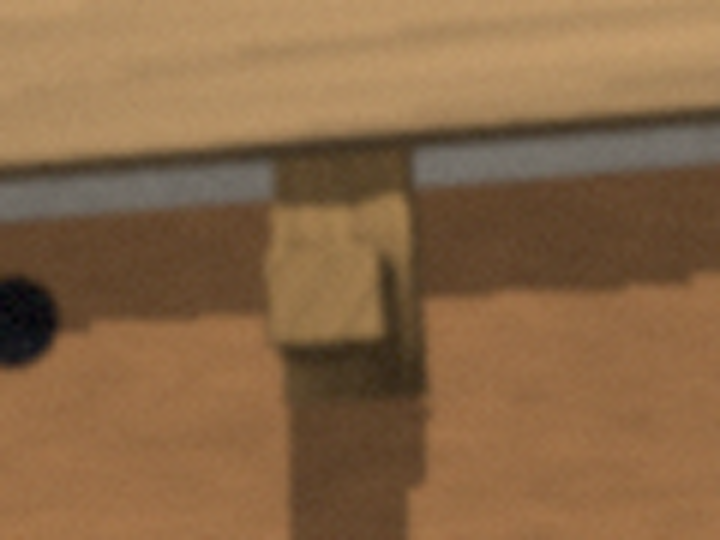

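Both cameras agree on the block centre, about (639.3, 115), with its top at z≈62. The panel edge gives a yaw of about 0.077 rad. The tip then comes out 84 mm under the panel, as stated. Next I'll approach and grasp.

```bash
cat >> h.py <<'E'
from scipy.spatial.transform import Rotation as Ro
YAW=0.077; D=np.array([np.cos(YAW),np.sin(YAW),0]); B=np.array([639.3,115,0])
def quat(s):
    x=s*np.array([-D[1],D[0],0]); z=np.array([0,0,-1.]); return Ro.from_matrix(np.stack([x,np.cross(z,x),z],1)).as_quat()
E
python3 - <<'E'
from h import *
np.set_printoptions(precision=2,suppress=True)
q0=get_obs()["q"]
c=[(np.abs(np.array(j)-q0).max(),s) for s in(1,-1) if (j:=solver.inverse_kinematics(B+[0,0,130],quat(s))) is not None]
s=min(c)[1]; print(c)
r.move_pose(B+[0,0,130],quat(s)); print(get_obs()["time"])
print(r.movel(B+[0,0,49],v=80,guard=8))
f0=get_obs()["wrist_force"]; r.move_gripper(20)
o=get_obs(); print(o["time"],o["opening"],o["tool_pos"],f0,o["wrist_force"],o["torque"])
i,W=cam("side"); save("side1.png",i)
E
```

```text
[(np.float64(1.4658577477110732), 1), (np.float64(1.6757349058787203), -1)]
2.2167
False
4.4167 29.82346249704451 [639.23 114.9   48.98] [-1.16  0.24 -0.17] [ 0.12 -1.46 -0.  ] [-0.13  0.08  0.09]
```

View pics/side1.png

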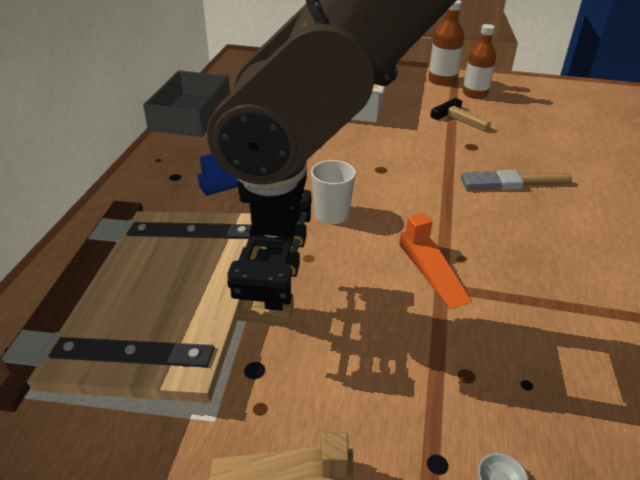

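The jaws closed on the block at (265,290), opening 29.8 mm, which matches its 30 mm width. Next come the small tugs, watching the force and the panel height.

```bash
cat >> h.py <<'E'
def panelz(W):
    P=W[330:400,180:225].reshape(-1,3); e=694.4-0.077*P[:,1]
    m=(P[:,0]>e-10)&(P[:,0]<e+8)&(P[:,2]>8); return np.median(P[m,2]) if m.any() else None
def tugs(a,b,step=6,v=30):
    for d in np.arange(a+step,b+.1,step):
        hit=r.movel(B-D*d+[0,0,49],v=v,guard=30); r.hold(.15)
        o=get_obs(); i,W=cam("side")
        print(int(d),hit,round(o["time"],1),"pulled",round(-(o["tool_pos"]-B)@D,1),"op",round(o["opening"],1),"F",o["wrist_force"].round(1),"pz",panelz(W),flush=True)
        if hit: break
    save(f"tug{b}.png",i)
E
python3 - <<'E'
from h import *
tugs(0,30)
E
```

```text
6 False 5.0 pulled 6.0 op 29.8 F [ 0.2 -0.8 -1.6] pz 36.44855040377104
12 False 5.5 pulled 12.1 op 29.7 F [ 1.  -0.6 -1.2] pz 35.17794502904769
18 False 6.1 pulled 18.1 op 29.5 F [ 2.4 -0.  -2.5] pz 33.869567872032405
24 False 6.6 pulled 24.1 op 30.0 F [ 1.7  0.4 -1.8] pz 32.540120384622995
30 False 7.2 pulled 30.1 op 29.8 F [ 0.9  0.2 -2.2] pz 31.388758986295542
```

View pics/tug30.png

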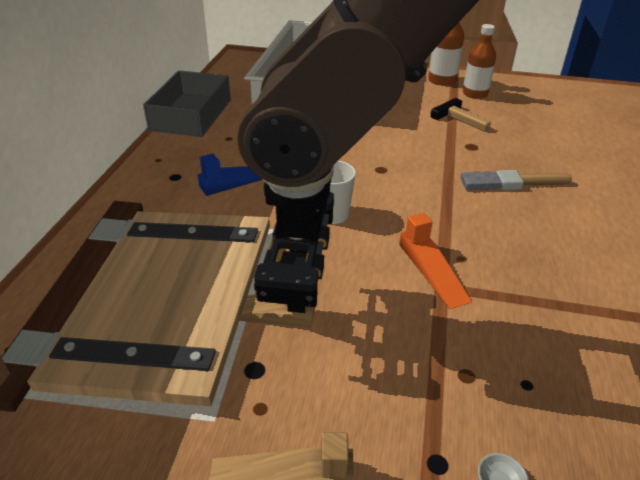

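The wedge follows the gripper (now at (285,295)), and the panel is coming down evenly, about 1.3 mm per 6 mm tug. I'll continue, with smaller, slower tugs near the exit.

```bash
python3 - <<'E'
from h import *
tugs(30,72); tugs(72,92,4,25); tugs(92,116)
E
```

```text
36 False 7.7 pulled 36.2 op 30.2 F [ 0.3 -0.8 -2.8] pz 29.888349366600956
42 False 8.3 pulled 42.2 op 29.8 F [ 0.2 -1.  -1.9] pz 28.749029950739235
48 False 8.8 pulled 48.3 op 29.6 F [-0.1 -0.5 -2.5] pz 27.443340292914577
54 False 9.4 pulled 54.3 op 29.7 F [ 0.1 -0.2 -1.8] pz 26.099381472062234
60 False 9.9 pulled 60.3 op 29.8 F [ 0.3  0.4 -2.4] pz 24.863619017667652
66 False 10.5 pulled 66.3 op 29.8 F [-0.6 -0.9 -1.2] pz 23.676912221583734
72 False 11.0 pulled 72.3 op 30.0 F [ 1.  -0.2 -1. ] pz 22.342663516437568
76 False 11.5 pulled 76.1 op 29.6 F [ 2.   0.2 -1.9] pz 21.438543252088163
80 False 12.0 pulled 80.1 op 29.9 F [ 1.1  0.9 -2.6] pz 20.508427367240927
84 False 12.5 pulled 84.1 op 29.9 F [ 1.6  0.1 -2. ] pz 19.760559766859508
88 False 13.1 pulled 88.2 op 30.0 F [ 0.1 -0.5 -1.2] pz 19.617757246495028
92 False 13.6 pulled 92.0 op 29.9 F [-0.5 -0.1 -0.5] pz 19.690070722757156
98 False 14.1 pulled 98.0 op 30.4 F [ 0.4 -1.3 -1.6] pz 19.562738620719074
104 False 14.7 pulled 103.9 op 29.9 F [-0.6  0.1 -1.5] pz 19.645045862313566
110 False 15.2 pulled 110.0 op 29.8 F [ 0.4  0.3 -0.5] pz 19.70739032954402
116 False 15.8 pulled 116.0 op 29.8 F [-0.1 -0.3 -1.4] pz 19.590762566990414
```

View pics/tug116.png

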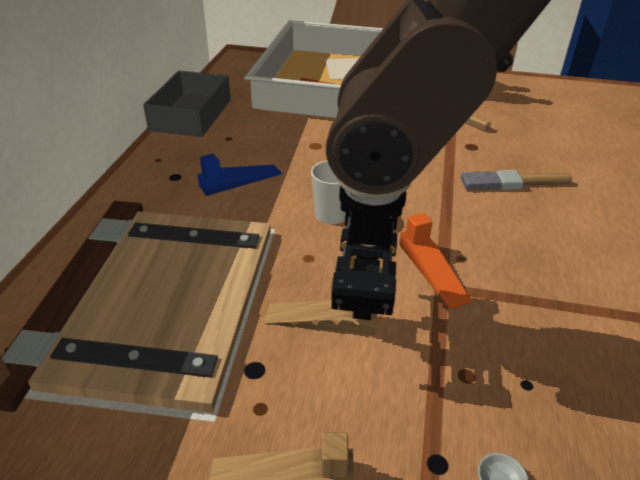

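The panel is shut: its height levelled off at 19.6 mm after about 85 mm of travel. The wedge tip at (265,320) is out in front of the edge. Next I'll release, lift off and check.

```bash
python3 - <<'E'
from h import *
np.set_printoptions(precision=1,suppress=True)
r.move_gripper(60); p=get_obs()["tool_pos"]
r.movel([p[0],p[1],200],v=120); r.movej([1.019,.491,1.559,0,1.092,-.106]); r.hold(.3)
t,W=cam("top"); s,S=cam("side"); a=t.copy(); save("top2.png",t); save("side2.png",s)
print(get_obs()["time"],get_obs()["opening"],"pz",panelz(S))
W0=np.load("top0.npz")["W"]
def blob(W,u0,u1,v0,v1,z0=56,z1=70):
    P=W[v0:v1,u0:u1].reshape(-1,3); P=P[(P[:,2]>z0)&(P[:,2]<z1)]; return cv2.minAreaRect(P[:,:2].astype(np.float32)),P[:,2].mean()
w=blob(W,225,280,265,315); print("wedge",w,"spare",blob(W,90,125,280,312),blob(W0,90,125,280,312))
# spare image change
print(np.abs(t[215:312,92:130].astype(int)-np.load("top0.npz")["i"][215:312,92:130]).mean())
c=np.array([*w[0][0],0]); tip=c+130*D; print("tip",tip,"edge x there",694.4-.077*tip[1])
for u,v in[(150,190),(250,183),(345,178),(160,90),(335,80)]: print(W0[v,u],W[v,u])
cv2.imwrite("pics/crop2.png",cv2.resize(t[150:330,80:300],None,fx=3.3,fy=3.3)[...,::-1])
E
```

```text
20.2417 59.872053167608584 pz 19.54691459030761
wedge (((523.738525390625, 106.96498107910156), (25.930068969726562, 30.28049659729004), 4.755921363830566), np.float64(61.857842071536595)) spare (((519.5588989257812, 327.2192077636719), (25.927379608154297, 30.991329193115234), 11.732270240783691), np.float64(61.914497936376804)) (((519.7609252929688, 327.1412353515625), (25.96446418762207, 31.178863525390625), 10.925725936889648), np.float64(61.99695813696454))
2.019442937240007
tip [653.4 117.    0. ] edge x there 685.3936878803718
[691.1 272.7  38. ] [695.2 279.2  19.7]
[701.6 109.8  39.2] [705.7 112.6  21.9]
[708.9 -42.8  39.6] [713.6 -43.2  20.7]
[867.8 269.5  23.2] [868.6 270.2  21.2]
[881.9 -27.1  22.6] [882.8 -27.1  20.7]
```

View pics/crop2.png

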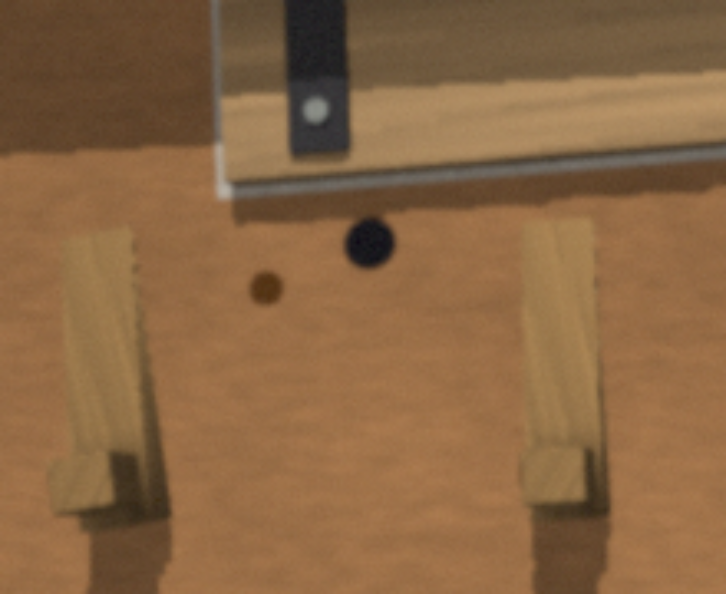

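View pics/side2.png

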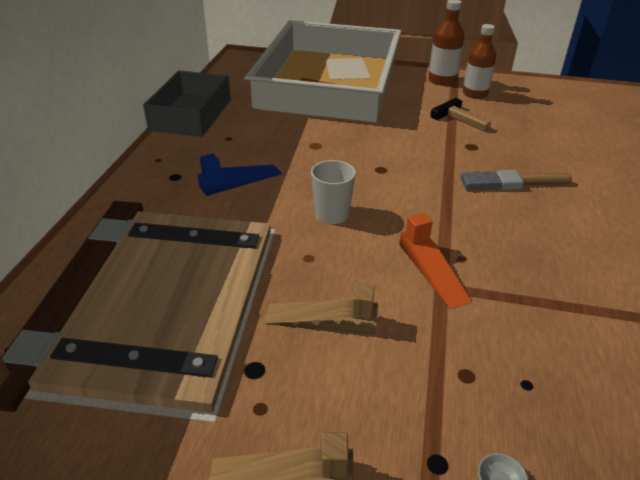

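The wedge stands flat with its tip at (558,220) in the crop, about 30 mm in front of the shut panel, and the spare hasn't moved. Handing in.

```bash
python3 -c "
from h import *
r.finish_job()"
```

```text
the job is handed in; nothing more can be done
```

I pulled the wedge out 116 mm in 4–6 mm tugs. The panel came down about 1.3 mm per 6 mm tug and was fully shut after about 85 mm, without dropping. I then released the wedge, lifted off, moved the arm back to its start and handed the job in at about 20 s.

What the last checks showed:
- **Panel:** it reads about 20–22 mm high all over its top, which fits 18 mm of plywood lying 2 mm above the bench.
- **Wedge:** it stands on its flat underside with its block top at 62 mm, and its tip is about 30 mm clear of the panel.
- **Spare:** its position is within 0.2 mm of where it started.
- **Forces:** between tugs the wrist force read under 3 N. I did not record it during the pulls, but the 30 N guard never tripped.

No check failed. The wedge's yaw measured 0.05 to 0.08 rad, depending on the view. I used 0.077 rad, taken from the panel edge.

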